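# Stow a component box in the drop-front bin

## Task

Pull the bin's sloping front panel all the way down, take the middle one of the three component boxes from the carrier and set it down (do not drop it) on the floor of the bin's empty middle bay, its long side facing the front panel. The middle box can only be taken by its ends and the bay only has finger room in front of and behind the box, so set it down on the way and take it again across. Finally push the front panel back up until it is fully shut, leaving the other two boxes where they stand.

Things in the scene. Friction and masses are not known exactly. Their poses are not given: they have to be found in the camera images.
- bin: grey sheet-metal bin fixed to the bench, 140 deep (x), 240 wide (y), 130 high, open at the top but for an 18 wide flange at the back. Origin on the bench under the front panel's hinge line, mid-width; x points from there to the back wall (inner face at x = 134 mm), z up. Floor 45 above the bench. The two side bays hold a fixed tin and a fixed reel, up to 36 high
- bay_floor (a point): on the floor of the empty middle bay, mid-width, 62 mm behind the hinge line: a good place for the box's centre. Axes as the bin's. Bay 68 wide (y) between two dividers 3 thick, 40 high. The shut panel leans over it: inner face at x = 0 (hinge line) at the floor, 22 mm further back at 26 mm above the floor
- drop_front_hinge (a point): mid-point of the hinge line, at floor height (45 above the bench), fixed on the bin, axes as the bin's; the hinge axis is y. Room furniture (lamp, instruments, uprights) stands left of and beyond the bin, so bring the arm in from the robot's side, over about x = 0.42, y = 0.2, z = 0.33
- drop_front_bar (a point): middle of the front panel's grip: round steel bar, 10 diameter, 90 free length between two standoffs, parallel to the hinge axis, 150 from the hinge and 3 outside the panel's inner face (both along the panel's own axes); 35 clear between bar and panel's top edge. Moves with the panel; its z points from hinge to bar, -x outward
- drop_front (a joint): angle of the front panel (grey plate 236 wide, 110 high, 6 thick, hinged at its bottom): 0 = shut, leaning back 40 degrees from upright; grows as it is pulled down to the robot; stops at 2.27 rad, lying level, inner face flush with the bay floor, firm enough to set the box on. Friction hinge: stays where left; 2 to 4 N at the bar moves it. May start ajar (up to 0.2)
- carrier: flat aluminium carrier plate, 90 (x) x 160 (y) x 3, fixed to the bench, with 12 mm high lips at its two y ends only. Origin at its centre on the bench. Three like boxes stand on it in a row along its y axis, 48 apart, long axes along its x
- comp_box: the middle box of the row: closed small-parts box with lid, 44 (x) x 58 (y, long axis) x 25 high, about 0.06 kg; origin at the centre of its underside. On the carrier its y axis lies along the carrier's x axis
- box_left: the neighbour box on the carrier's +y side, same kind, 4 mm gap to the middle box
- box_right: the neighbour box on the carrier's -y side, same kind, 4 mm gap to the middle box
Things that resemble listed ones, but are neither listed nor needed, are in the scene too. What is shaped like the comp_box but purple or red is not meant.

How it is judged:
By the outcome, as a careful person would: the job done as asked, in the order asked, and still so for the second after the job is handed in, with the robot touching nothing.
It also fails if it takes over 72 s, if anything falls off the work surface, if the arm or the gripper's body presses on something with over 40 N, if the wrist force passes 120 N, or if a joint passes its speed limit or range.

## Robot

A 7-joint arm with a two-finger parallel gripper is mounted at the origin on a cart in front of the work surface, level with it; the furniture and walls round the work are solid. World frame = base frame: x ahead of the robot, y to its left, z up, the work surface at z = 0. Lengths are in mm, angles in rad, forces in N, time in s.
With the tool pointing down it reaches from about 425 to 875 mm from the base axis. Payload 8.4 kg.
Tool frame: the origin (TCP) lies midway between the tips of the shut fingers; the grasp point (between the pads) lies 19 mm behind it (robot.pinch_z is the distance from the TCP to the grasp point, in mm); z points along the fingers, y is the line along which they close (so a half turn about z gives the same grasp; the last joint's range is limited). The gripper opens to 87 mm and grips with 3 to 60 N. Pads are 19 mm wide; open, the fingers measure 117 mm over their backs; the gripper's body (75 mm by 190 mm) begins 51 mm behind the grasp point.
Start: joints at [-1.333, 0.333, 0.04, 1.465, -0.013, 1.343, -0.059], TCP at [214.805, 613.451, 222.546] pointing down, gripper open.
Joint ranges: [-2.58, 2.58], [-0.38, 2.09], [-1.3, 1.39], [0.25, 2.4], [-1.5, 4.64], [0.08, 2.09], [-2.65, 2.65]. Speed limits (rad/s): [2.22, 2.22, 2.79, 2.79, 3.14, 3.14, 3.14].

## Interface

Orientations are given as a 3x3 rotation matrix whose columns are the frame's x, y, z axes.
In Python, from plant import robot, eoat, kinematics, status, snapshot, camera_model gives the robot as it stands. Calls block until the motion is done:
- robot.move_to(position, orientation): joint-space move of the TCP to a pose.
- robot.servo_line(position, v=150, attitude=None, guard=None): straight line of the TCP; attitude=None keeps the orientation; v is the mean speed in mm/s. With guard (N) it stops when the force on the tool has changed by that much, and returns True; else False.
- robot.move_joints(angles): joint-space move.
- eoat.release() and eoat.close_gripper(strength=None): open the fingers fully, or close them until they stop; strength is the grip in N (None keeps the last).
- robot.dwell(seconds).
- kinematics.ik(position, orientation): joint angles nearest the present ones, or None.
- status.state(): the state.
- snapshot(name): name is "scene" or "top"; returns (picture, depth): 480x640x3 uint8, blue, green, red; 480x640 float32, mm along the optical axis (not along the pixel's ray), 0 where there is no reading.
- camera_model(name): a dict with "intrinsics" (3x3 intrinsics, pixels), "rvec" (rotation vector, rad) and "tvec" (3), from world to camera coordinates, as OpenCV has them. Camera axes: x right, y down, z forward; pixel columns grow to the right and rows downward; lengths in mm; the calibration is good to about 2 mm. A picture is of the moment at which its call begins. camera_model takes no time and is no camera call.
A pose or a line that the arm cannot do raises robot.IKError and nothing moves.
- robot.job_done(): hands the job in; it is judged then, once.
The state is a dict: "time_s": time; "joint_pos": joint angles; "qvel": joint speeds; "tau": joint torques, N m; "position": TCP position; "orientation": TCP orientation; "wrist_force": force on the tool from outside, world axes, zero at the start; "ft_torque": the same for the moment, N m; "width": finger opening in mm; "gripper_force": force on a finger pad.
Only numpy, scipy, OpenCV 4.12 (cv2) and the standard library are available. Lean on these libraries where they do the work, as an engineer would, in place of code of your own. Each camera call takes 0.05 s, during which the arm holds its last target. There are 200 camera calls.

## Working session

There is one attempt and no reset: what is moved stays moved. The work goes in short steps, each a Python script; the robot and the scene stay as the last script left them, time stands still between calls to the robot, and variables do not carry over. Pictures are saved under pics/ and viewed, at most 10 in all, crops included, and the job is handed in when it is done.

```bash
ls; mkdir -p pics; python3 - <<'E'
from plant import *
import cv2,numpy as np
for n in("scene","top"):
    p,d=snapshot(n); cv2.imwrite(f"pics/{n}0.png",p); np.save(f"pics/{n}0.npy",d)
    c=camera_model(n); R=cv2.Rodrigues(np.array(c["rvec"],float))[0]; print(n,c["intrinsics"],-R.T@np.array(c["tvec"]).ravel(),R[2])
s=status.state();print(s["time_s"],s["width"],s["orientation"],robot.pinch_z)
E
```

```text
pics
scene [[463.80938178   0.         317.7116715 ]
 [  0.         463.80938178 230.87130585]
 [  0.           0.           1.        ]] [  98.26808346 -789.41483786  774.72488606] [ 0.41466691  0.65121601 -0.6355856 ]
top [[452.66033955   0.         328.29811638]
 [  0.         452.66033955 241.4154153 ]
 [  0.           0.           1.        ]] [ 499.97713931 -121.36064495  969.78576971] [ 0.03379367 -0.02638682 -0.99908044]
0.1 87.371603176617 [[-9.43814360e-01  3.30475889e-01 -3.75292003e-04]
 [ 3.30476084e-01  9.43813331e-01 -1.39813271e-03]
 [-1.07843553e-04 -1.44360276e-03 -9.99998952e-01]] 18.700000000000003
```

View pics/scene0.png

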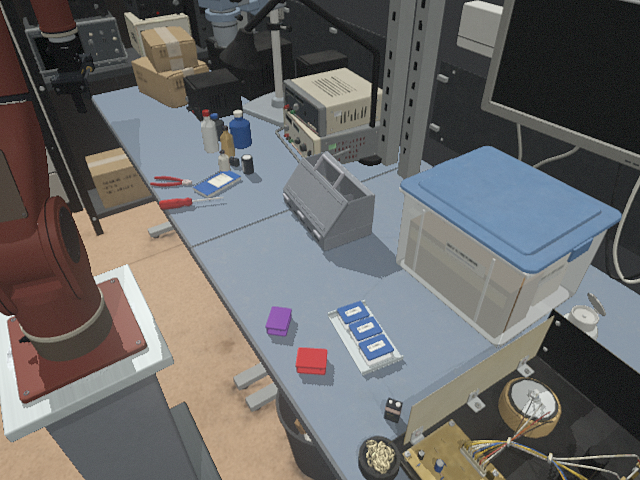

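View pics/top0.png

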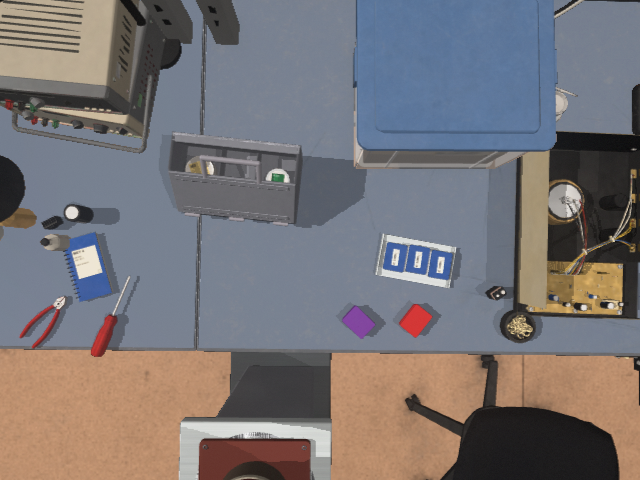

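The scene view shows three blue boxes on the carrier at (354,312), (366,328) and (376,347); in the top view they are at (396,257), (418,259) and (440,265). The bin is at (330,200) in the scene view and (235,180) in the top view. Candidates that could be taken for the comp_box: the blue left box (top 396,257), the middle box (418,259), the right box (440,265), the purple box (359,321), the red box (416,320) and the blue notebook (90,265). By the description I choose the middle box at top (418,259).

```bash
cat > h.py <<'E'
import cv2,numpy as np
from plant import *
def cam(n):
    c=camera_model(n); return np.array(c["intrinsics"],float),cv2.Rodrigues(np.array(c["rvec"],float))[0],np.array(c["tvec"],float).ravel()
def ray(n,uv):
    K,R,t=cam(n); d=np.c_[np.atleast_2d(uv),np.ones(len(np.atleast_2d(uv)))]@np.linalg.inv(K).T@R
    return -R.T@t,d
def onplane(n,uv,z):
    o,d=ray(n,uv); return o+d*((z-o[2])/d[:,2])[:,None]
def two(uv1,uv2):   # scene, top
    P=[np.c_[cam(n)[1],cam(n)[2]] for n in("scene","top")]
    P=[cam(n)[0]@p for n,p in zip(("scene","top"),P)]
    X=cv2.triangulatePoints(P[0],P[1],np.float64(uv1).reshape(-1,2).T,np.float64(uv2).reshape(-1,2).T); return (X[:3]/X[3]).T
def cloud(n,d):
    v,u=np.mgrid[:480,:640]; o,r=ray(n,np.c_[u.ravel(),v.ravel()])
    return (o+r*d.reshape(-1,1)).reshape(480,640,3)
E
python3 - <<'E'
from h import *
cs={}
for n,roi in(("scene",(320,290,90,90)),("top",(370,225,95,70))):
    p=cv2.imread(f"pics/{n}0.png"); d=np.load(f"pics/{n}0.npy"); C=cloud(n,d); x,y,w,h=roi
    hs=cv2.cvtColor(p,cv2.COLOR_BGR2HSV); m=cv2.inRange(hs,(100,150,50),(125,255,255))
    mm=np.zeros_like(m);mm[y:y+h,x:x+w]=m[y:y+h,x:x+w]
    cn=[c for c in cv2.findContours(mm,cv2.RETR_EXTERNAL,cv2.CHAIN_APPROX_NONE)[0] if cv2.contourArea(c)>60]
    for c in cn:
        f=np.zeros_like(m);cv2.drawContours(f,[c],-1,255,-1); q=C[(f>0)]; 
        r=cv2.minAreaRect(c); print(n,np.round(r[0],1),np.round(r[1],1),round(r[2],1),"cloud med",np.median(q,0).round(1),np.percentile(q[:,2],[5,95]).round(1))
        if n=="top":
            w=onplane(n,c[:,0],28)[:,:2].astype(np.float32); r=cv2.minAreaRect(w);print("  world",np.round(r[0],1),np.round(r[1],1),round(r[2],2))
p=cv2.imread("pics/scene0.png")[140:260,270:390]; q=cv2.imread("pics/top0.png")[120:235,160:310]; b=cv2.imread("pics/top0.png")[225:295,360:470]
r=lambda i,w,h:cv2.resize(i,(w,h),interpolation=cv2.INTER_CUBIC)
cv2.imwrite("pics/crop1.png",np.vstack([np.hstack([r(p,360,360),r(q,440,360)]),np.hstack([r(b,374,238),np.zeros((238,426,3),np.uint8)])]))
d=np.load("pics/top0.npy");C=cloud("top",d)[115:235,150:320].reshape(-1,3);C=C[C[:,2]>20]
print(np.histogram(C[:,2],bins=range(20,150,5)))
for n in("top",):
  C=cloud(n,np.load(f"pics/{n}0.npy"))
  for row in(136,140,146,155,165,180,195,205,215,220):
    print(row,C[row,165:310:8].round().astype(int).tolist())
E
```

```text
top [420.9 263.7] [10.4 17.5] 14.0 cloud med [ 481.8 -344.7   28.2] [25.5 31.6]
  world [ 488.6 -340.8] [21.9 36.6] 76.44
top [439.6 264.1] [19.9 25.3] 10.3 cloud med [ 486.9 -378.1   28.3] [25.6 31. ]
  world [ 488.6 -380.1] [41.6 53. ] 80.67
top [412.  257.9] [ 8.9 25.5] 9.5 cloud med [ 500.3 -319.1   27.8] [25.5 31.5]
  world [ 500.5 -321.9] [18.7 53.4] 81.13
top [389.9 255.7] [ 9.2 25.8] 9.5 cloud med [ 505.6 -271.5   28.2] [25.  30.9]
  world [ 504.2 -275.4] [19.3 53.9] 81.23
(array([  29,   22,   12,   14,  994,  835,  356,  420,  275,  489,  388,
        535,  444,  327,  335,  327,  308,  332,  357,  312,  217, 1228,
       1176,   80,   32]), array([ 20,  25,  30,  35,  40,  45,  50,  55,  60,  65,  70,  75,  80,
        85,  90,  95, 100, 105, 110, 115, 120, 125, 130, 135, 140, 145]))
136 [[753, 207, -1], [719, 148, 131], [720, 134, 128], [720, 119, 126], [720, 104, 130], [721, 89, 128], [721, 75, 127], [755, 87, 0], [756, 71, -2], [755, 53, 3], [757, 36, -1], [757, 19, 0], [757, 2, -1], [757, -16, 2], [758, -32, -1], [760, -49, -4], [758, -67, 3], [760, -84, -4], [760, -10
[... 2062 characters left out ...]
86], [599, -28, 89], [599, -44, 91], [599, -59, 90], [599, -75, 92], [610, -87, -4], [610, -104, -2]]
215 [[583, 203, -4], [583, 185, -1], [583, 167, 2], [500, -121, 970], [580, 122, 45], [584, 117, 1], [583, 96, 17], [580, 71, 56], [581, 56, 54], [581, 39, 57], [581, 22, 62], [581, 6, 63], [581, -10, 69], [581, -26, 69], [581, -42, 68], [582, -58, 68], [582, -74, 68], [588, -87, -1], [589, -105, -1]]
220 [[572, 202, -1], [572, 184, 1], [573, 167, 1], [573, 150, 4], [573, 134, 1], [574, 116, 2], [574, 100, 1], [575, 83, -2], [575, 66, -1], [572, 41, 46], [575, 32, 1], [576, 15, 0], [574, -5, 20], [572, -25, 53], [572, -41, 57], [572, -58, 58], [573, -74, 60], [578, -88, -4], [578, -105, -3]]
```

View pics/crop1.png

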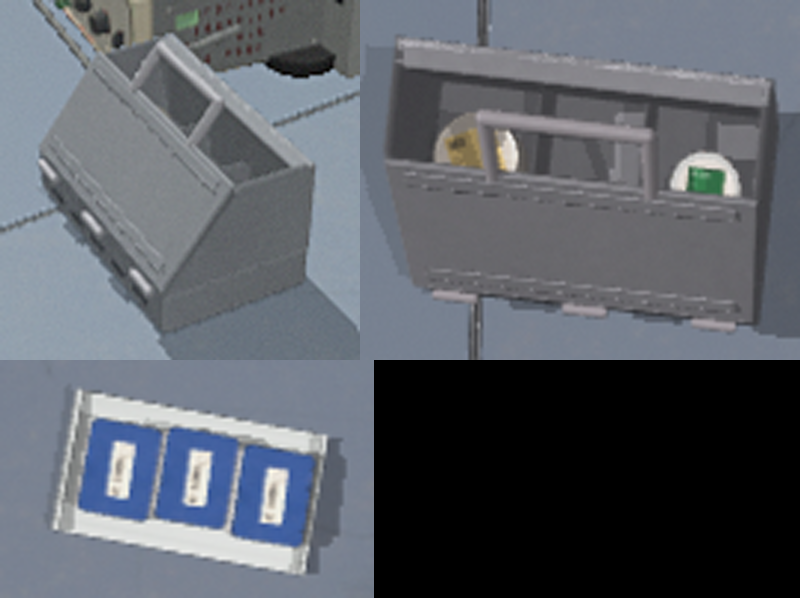

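The crop confirms it: the middle blue box with the white label is the one between its two blue neighbours, at top pixel (418,259). The bin's panel is nearly shut, and the bar runs from top (200,157) to (258,163). The middle bay is between the tin and the reel. Next I fit the precise poses.

```bash
cat > fit.py <<'E'
from h import *
def plane(P,tol=4,it=300,ok=lambda n:True):
    rng=np.random.default_rng(0);best=None;bc=0
    for _ in range(it):
        a=P[rng.choice(len(P),3,False)];n=np.cross(a[1]-a[0],a[2]-a[0]);l=np.linalg.norm(n)
        if l<100: continue
        n/=l
        if not ok(n): continue
        i=abs((P-a[0])@n)<tol
        if i.sum()>bc: bc=i.sum();best=i
    for _ in range(4):
        c=P[best].mean(0);n=np.linalg.svd(P[best]-c,full_matrices=False)[2][2];best=abs((P-c)@n)<tol
    return n*np.sign(n[2]+1e-9),c,best
if __name__=="__main__":
    imgs={n:(cv2.imread(f"pics/{n}0.png"),np.load(f"pics/{n}0.npy")) for n in("scene","top")}
    for n,(p,d) in imgs.items():
        C=cloud(n,d);sel=(C[...,0]>560)&(C[...,0]<735)&(C[...,1]>-100)&(C[...,1]<170)&(C[...,2]>30)&(C[...,2]<150);P=C[sel]
        nn,c,i=plane(P,ok=lambda n:abs(n[2])>.5 and abs(n[2])<.85)
        yaw=np.arctan2(-nn[1],-nn[0]);tilt=np.degrees(np.arcsin(nn[2]))
        ex=np.array([np.cos(yaw),np.sin(yaw)]);ey=np.array([-ex[1],ex[0]])
        Q=P[i];lat=Q[:,:2]@ey;z=Q[:,2]
        print(n,"panel yaw",yaw.round(4),"tilt(lean)",tilt.round(2),i.sum())
        # outer face plane at z=45: along ex
        # nn.(X-c)=0
        s45=(nn@c-nn[2]*45)/(nn[0]*ex[0]+nn[1]*ex[1]); print("  outer face at z45, s=",s45.round(1)," hinge s~",(s45+6/np.cos(np.radians(tilt))).round(1), "lat pct",np.percentile(lat,[.3,1,50,99,99.7]).round(1))
        for zz in range(50,130,20):
            l=lat[abs(z-zz)<10]; print("   z",zz,np.percentile(l,[.5,99.5]).round(1),l.min().round(1),l.max().round(1))
        S=P[:,:2]@ex;L=P[:,:2]@ey; f=P[:,2]>122
        g=f&(S>S[i].max()+10); print("  flange s",np.percentile(S[g],[1,99]).round(1),"lat",np.percentile(L[g],[.5,99.5]).round(1),"z",np.median(P[g,2]).round(1))
        dv=(abs(P[:,2]-83)<5)&~i; h=np.histogram(L[dv&(S>S[i].max())],bins=np.arange(-100,200,4));print("  div hist",[(int(b),int(k)) for b,k in zip(h[1],h[0]) if k>4])
        # bar
        CC=C[(C[...,0]>630)&(C[...,0]<700)&(C[...,1]>-60)&(C[...,1]<120)&(C[...,2]>145)&(C[...,2]<175)]
        if len(CC): print("  bar s",np.percentile(CC[:,:2]@ex,[5,50,95]).round(1),"lat",np.percentile(CC[:,:2]@ey,[1,50,99]).round(1),"z",np.percentile(CC[:,2],[5,50,95]).round(1),len(CC))
    # boxes: blue+white label, per view on plane z=28
    for n,(x,y,w,h) in(("scene",(325,295,80,75)),("top",(372,230,90,60))):
        p,d=imgs[n];hs=cv2.cvtColor(cv2.resize(p[y:y+h,x:x+w],None,fx=6,fy=6,interpolation=cv2.INTER_CUBIC),cv2.COLOR_BGR2HSV)
        m=cv2.inRange(hs,(100,150,90 if n=="scene" else 50),(125,255,255))
        m=cv2.morphologyEx(m,cv2.MORPH_OPEN,np.ones((5,5)))
        for c in cv2.findContours(m,cv2.RETR_EXTERNAL,cv2.CHAIN_APPROX_NONE)[0]:
            if cv2.contourArea(c)<3000: continue
            uv=(c[:,0]+.5)/6-.5+[x,y]; r=cv2.minAreaRect(onplane(n,uv,28)[:,:2].astype(np.float32));rp=cv2.minAreaRect(uv.astype(np.float32))
            print(n,"px",np.round(rp[0],1),"world",np.round(r[0],1),np.round(r[1],1),round(r[2],1))
E
python3 fit.py
```

```text
scene panel yaw -0.0826 tilt(lean) 38.06 2601
  outer face at z45, s= 565.4  hinge s~ 573.0 lat pct [-29.5 -28.2  74.8 203.8 206.7]
   z 50 [-29.9 202.8] -31.3 207.2
   z 70 [-27.8 206.7] -29.4 210.5
   z 90 [-29.  205.5] -31.7 209.1
   z 110 [-28.6 205.3] -31.3 209.6
  flange s [662.5 714.1] lat [-32.2 209.8] z 130.5
  div hist [(-32, 61), (44, 5), (48, 11), (52, 24), (112, 5), (120, 8), (124, 5), (156, 5)]
  bar s [645.8 659.7 665.5] lat [ 33.9  79.6 141.9] z [147.4 166.3 171.4] 198
top panel yaw -0.0852 tilt(lean) 38.08 5028
  outer face at z45, s= 565.4  hinge s~ 573.0 lat pct [-26.  -24.3  91.5 206.3 208. ]
   z 50 [-26.1 206.3] -28.5 207.2
   z 70 [-26.  207.4] -26.4 208.9
   z 90 [-25.4 207.6] -26.0 209.0
   z 110 [-25.  208.4] -26.5 209.1
  flange s [664.2 712.5] lat [-28.3 211.2] z 129.6
  div hist [(-32, 8), (52, 12), (56, 14), (124, 39), (128, 8), (140, 11), (144, 12), (148, 20), (152, 12), (164, 7), (168, 20), (172, 27), (176, 23), (180, 21), (184, 19), (188, 13), (192, 6)]
  bar s [646.4 661.  667. ] lat [ 36.8  91.1 145.1] z [148.5 167.4 170.7] 465
top px [443.5 265.1] world [ 486.6 -388.4] [26.2 54.6] 80.9
top px [436.  263.6] world [ 489.4 -372.4] [27.  55.1] 78.8
top px [410.1 259.8] world [ 496.4 -317.9] [14.4 46.1] 86.4
top px [391.  255.9] world [ 504.  -277.7] [25.1 54.6] 80.5
```

```bash
cat > geo.py <<'E'
from h import *
YAW=-0.084; S0,L0=573.,90.
ex=np.array([np.cos(YAW),np.sin(YAW),0]);ey=np.array([-ex[1],ex[0],0]);ez=np.array([0,0,1.])
H=S0*ex+L0*ey+45*ez
def B(x,y,z): return S0*ex+L0*ey+x*ex+y*ey+z*ez      # bin frame -> world
def bar(q):
    a=np.radians(40)-q; u=np.sin(a)*ex+np.cos(a)*ez; o=-np.cos(a)*ex+np.sin(a)*ez
    return H+150*u+3*o
def tool(th,flip=1,yaw=0,e=None):   # tilt th: tool leans back to robot, points down/forward; closing along e (bin x)
    e=ex if e is None else e
    d=np.sin(th)*e-np.cos(th)*ez; c=flip*(np.cos(th)*e+np.sin(th)*ez); return np.c_[np.cross(c,d),c,d]
E
python3 - <<'E'
from geo import *
for th in (0,15,20,25,30):
  for f in(1,-1):
    T=tool(np.radians(th),f); r=[]
    for q in(0.03,.5,1,1.5,2,2.27):
        j=kinematics.ik(bar(q)+11*T[:,2],T); r.append(None if j is None else np.round(j,1).tolist())
    print(th,f,[x is not None for x in r],r[0],r[-1])
print(bar(.03).round(),bar(2.27).round())
for zx in((30,75),(62,48)):
  print([kinematics.ik(B(zx[0],0,zx[1]),tool(np.radians(t),f)) is not None for t in(-15,0,15,20) for f in(1,-1)])
# boxes: union rectangle top; label centroids both
for n,(x,y,w,h) in(("scene",(325,295,80,75)),("top",(372,230,90,60))):
    p=cv2.imread(f"pics/{n}0.png");hs=cv2.cvtColor(p,cv2.COLOR_BGR2HSV)[y:y+h,x:x+w]
    blue=cv2.inRange(hs,(100,140,40),(125,255,255)); 
    U=cv2.morphologyEx(blue,cv2.MORPH_CLOSE,np.ones((9,9)))
    c=max(cv2.findContours(U,cv2.RETR_EXTERNAL,cv2.CHAIN_APPROX_NONE)[0],key=cv2.contourArea)
    uv=c[:,0]+[x,y]; hull=np.zeros(p.shape[:2],np.uint8);cv2.fillConvexPoly(hull,cv2.convexHull(uv),255); hull=cv2.erode(hull,np.ones((5,5)))[y:y+h,x:x+w]
    lab=((hs[...,1]<90)&(hs[...,2]>130)&(hull>0)).astype(np.uint8)
    k,_,st,ce=cv2.connectedComponentsWithStats(lab); print(n,[(int(s[4]),np.round(q+[x,y],2).tolist()) for s,q in zip(st[1:],ce[1:]) if s[4]>8])
    if n=="top":
        r=cv2.minAreaRect(onplane(n,uv,28)[:,:2].astype(np.float32));print("union",r)
E
```

```text
0 1 [True, True, True, True, True, True] [-0.6, 0.5, 0.7, 1.5, -0.3, 1.2, 0.0] [-0.9, 0.1, 0.7, 2.2, -0.1, 0.9, -0.2]
0 -1 [True, True, True, False, False, True] [0.6, 0.7, -1.1, 1.5, 0.6, 1.4, 2.5] [0.8, 0.3, -1.1, 2.1, 0.3, 0.9, 2.6]
15 1 [True, True, True, True, True, True] [-0.8, 0.3, 0.7, 1.8, -0.2, 0.9, -0.1] [-0.5, -0.1, 0.2, 2.4, 0.2, 0.6, -0.6]
15 -1 [True, True, True, True, True, True] [0.7, 0.5, -1.1, 1.7, 0.6, 1.0, 2.5] [-0.5, -0.1, 0.2, 2.4, 0.2, 0.6, 2.6]
20 1 [True, True, True, True, True, False] [-0.8, 0.2, 0.7, 1.9, -0.1, 0.8, -0.1] None
20 -1 [True, False, True, True, True, False] [0.7, 0.4, -1.1, 1.8, 0.6, 0.9, 2.5] None
25 1 [True, True, True, True, False, False] [-0.8, 0.2, 0.7, 1.9, -0.0, 0.6, -0.2] None
25 -1 [True, False, True, True, False, False] [0.8, 0.3, -1.1, 1.9, 0.6, 0.8, 2.4] None
30 1 [True, True, True, True, False, False] [-0.8, 0.1, 0.7, 2.0, 0.1, 0.5, -0.3] None
30 -1 [True, True, True, True, False, False] [0.8, 0.3, -1.1, 1.9, 0.7, 0.7, 2.4] None
[669.  34. 165.] [429.  54.  42.]
[True, True, True, True, True, True, True, True]
[True, True, True, True, True, True, True, True]
scene [(104, [352.94, 310.98]), (23, [354.78, 321.39]), (113, [365.19, 326.97]), (47, [369.55, 337.45]), (127, [375.9, 345.45])]
top [(46, [406.0, 258.37]), (119, [394.92, 256.83]), (118, [417.57, 259.15]), (54, [428.43, 261.93]), (119, [440.02, 264.57])]
union ((496.8196716308594, -333.5556640625), (138.23829650878906, 57.767173767089844), 81.50920867919922)
```

```bash
python3 - <<'E'
from geo import *
print("mid box label tri",two([(352.94,310.98),(365.19,326.97),(375.9,345.45)],[(394.92,256.83),(417.57,259.15),(440.02,264.57)]).round(1))
robot.move_to([420,200,330],tool(0)); 
p,d=snapshot("scene");cv2.imwrite("pics/s1.png",p);C=cloud("scene",d)
s=status.state();print(s["time_s"],s["position"],s["joint_pos"])
P=C[(abs(C[...,0]-420)<150)&(abs(C[...,1]-200)<150)&(C[...,2]>320)]-s["position"]
X=P@tool(0)
for z0 in range(-200,10,20):
    q=X[(X[:,2]>z0)&(X[:,2]<z0+20)]
    if len(q)>3: print(z0,"x",np.percentile(q[:,0],[2,98]).round(),"y",np.percentile(q[:,1],[2,98]).round(),len(q))
K,R,t=cam("scene");u=K@(R@s["position"]+t);u=(u/u[2]).astype(int);print(u)
y0=max(u[1]-110,0);x0=max(u[0]-100,0)
cv2.imwrite("pics/s1c.png",cv2.resize(p[y0:y0+160,x0:x0+200],(800,640-40)))
E
```

```text
mid box label tri [[ 502.7 -286.3   28.2]
 [ 498.5 -333.8   28.2]
 [ 488.1 -381.2   28.3]]
1.8833 [419.61340379 201.24631074 329.65483032] [-1.06864031 -0.12059969  0.47941701  1.73350433  0.05610311  1.51594032
 -0.67665425]
-200 x [-42.   2.] y [-35.  32.] 330
-180 x [-41.  28.] y [-49.  30.] 487
-160 x [-26.  14.] y [-49.  16.] 331
-140 x [-27.  11.] y [-49.  16.] 383
-120 x [-39.  30.] y [-94.  92.] 1173
-100 x [-41.  25.] y [-89.  86.] 753
-80 x [-41. 135.] y [-86. 139.] 199
-60 x [-15. 100.] y [-59. 137.] 158
-40 x [-14.  98.] y [-54. 142.] 145
-20 x [-14.   7.] y [-52.  53.] 96
[201 102   1]
```

View pics/s1c.png

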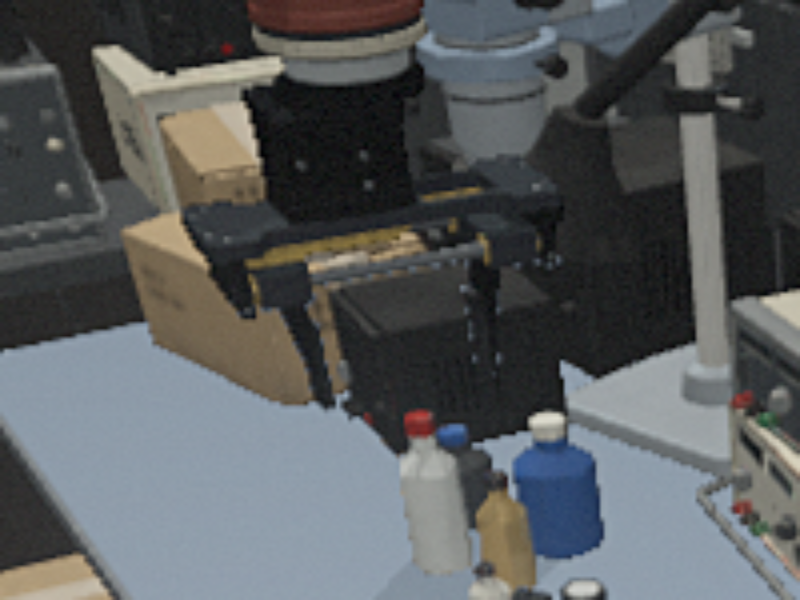

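The crop shows the gripper at about (400,250), with its 190 mm long body along the closing direction. Closed across the bay, a vertical tool would hit the rear flange. So I will set the box down at the front of the bay floor and slide it back with the gripper turned 90°. First I open the panel.

```bash
python3 - <<'E'
from geo import *
T=tool(0); q0=.034
def F(): s=status.state(); return s["time_s"].__round__(1),np.round(s["wrist_force"],1).tolist(),round(s["width"],1)
robot.move_to(bar(q0)+[0,0,90],T)
print(robot.servo_line(bar(q0)-15*ez,v=120,guard=10),F())
eoat.close_gripper(15);print(F())
if 5<status.state()["width"]<16:
    for q in np.linspace(q0,1.6,9)[1:]:
        robot.servo_line(bar(q)-15*ez,v=150);print(round(q,2),F())
    eoat.release();print(F())
    robot.servo_line(bar(1.6)+60*ez,v=200)
p,d=snapshot("scene");cv2.imwrite("pics/s2.png",p);p,d=snapshot("top");cv2.imwrite("pics/t2.png",p);np.save("pics/t2.npy",d)
E
```

```text
False (4.1, [0.3, -0.3, 0.0], 87.3)
(5.3, [0.9, 0.4, -0.1], 9.2)
0.23 (5.7, [0.5, -0.4, 4.5], 9.9)
0.43 (6.0, [0.6, -0.3, 7.4], 8.9)
0.62 (6.3, [-1.5, -0.4, 8.1], 9.7)
0.82 (6.7, [-3.2, 0.1, 4.2], 9.2)
1.01 (7.0, [-1.4, -0.4, -3.0], 9.4)
1.21 (7.4, [1.1, 0.9, -6.8], 9.7)
1.4 (7.7, [3.2, -0.3, -7.4], 9.6)
1.6 (8.0, [3.1, 0.9, -6.0], 9.3)
(9.4, [-0.2, -0.2, 0.1], 86.9)
```

```bash
python3 - <<'E'
from geo import *
T=tool(0)
def F(): s=status.state(); return s["time_s"].__round__(1),np.round(s["wrist_force"],1).tolist(),round(s["width"],1)
eoat.close_gripper(15)
def face(q,r=93):
    a=np.radians(40)-q; return H+r*(np.sin(a)*ex+np.cos(a)*ez)
robot.servo_line(face(1.5)+[0,0,25],v=200)
for q in np.linspace(1.5,2.25,6):
    g=robot.servo_line(face(q),v=150,guard=20);print(round(q,2),g,F())
    if g: break
g=robot.servo_line(face(2.27)-2.5*ez,v=60,guard=12);print(g,F(),status.state()["position"])
robot.servo_line(status.state()["position"]+[0,0,60],v=250)
eoat.release()
robot.move_to([470,-150,220],tool(0))
p,d=snapshot("top");cv2.imwrite("pics/t3.png",p);np.save("pics/t3.npy",d);C=cloud("top",d)
P=C.reshape(-1,3)-H; X=np.c_[P@ex,P@ey,P@ez]; m=(X[:,0]>-105)&(X[:,0]<-10)&(abs(X[:,1])<105)&(X[:,2]>-30)&(X[:,2]<30)
A=np.c_[X[m][:,:2],np.ones(m.sum())];k=np.linalg.lstsq(A,X[m][:,2],rcond=None)[0];print("panel plane slopes, z at hinge",k.round(3),m.sum())
b=(X[:,2]>-20)&(X[:,2]<30)&(X[:,0]<-110)&(X[:,0]>-170)&(abs(X[:,1])<60)
print(np.percentile(X[b],[5,50,95],axis=0).round(1), F())
E
```

```text
1.5 False (12.5, [1.1, 0.5, 1.3], 0.2)
1.65 False (12.7, [0.1, 0.6, -0.5], 0.9)
1.8 False (13.0, [0.4, 0.1, -0.3], 0.5)
1.95 False (13.2, [-0.6, -0.1, -0.6], 0.6)
2.1 False (13.5, [-0.2, 1.0, 0.0], 0.5)
2.25 False (13.7, [0.4, 0.4, 0.2], 0.5)
False (14.0, [-14.7, -2.8, 40.4], 0.2) [486.64905896  49.27068084  45.06797041]
panel plane slopes, z at hinge [-0.    -0.001 -0.323] 4813
[[-153.9  -52.2   -2.9]
 [-146.4    1.2    0.7]
 [-114.3   53.1    3.9]] (16.9, [-0.6, 0.3, 0.2], 87.1)
```

```bash
python3 - <<'E'
import cv2
cv2.imwrite("pics/t3c.png",cv2.resize(cv2.imread("pics/t3.png")[120:320,150:470],(800,500),interpolation=cv2.INTER_CUBIC))
E
```

```text
(no output)
```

View pics/t3c.png

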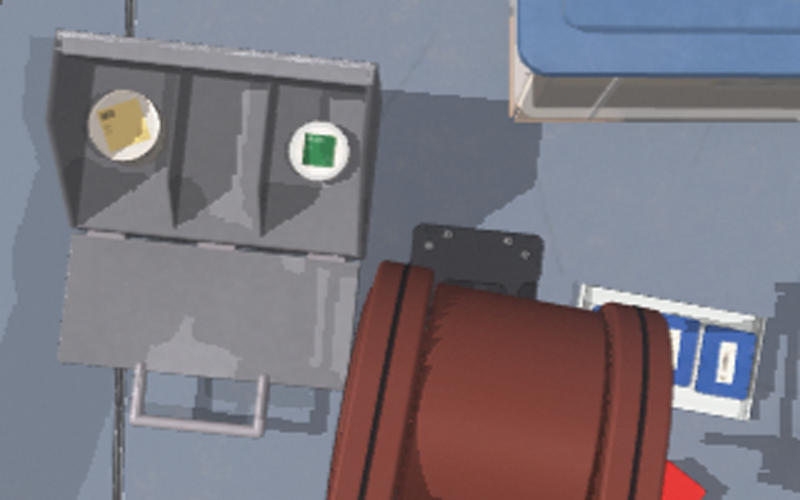

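The picture shows the panel lying level at (210,310) with its bar at (200,420), the middle bay empty at (220,160), and the carrier with boxes partly hidden by the arm. Next I measure the dividers and take the middle box.

```bash
python3 - <<'E'
from geo import *
d=np.load("pics/t3.npy");P=cloud("top",d).reshape(-1,3)-H; X=np.c_[P@ex,P@ey,P@ez]
m=(X[:,2]>34)&(X[:,2]<46)&(X[:,0]>25)&(X[:,0]<115)&(abs(X[:,1])<60)
for sg in(1,-1):
    q=X[m&(X[:,1]*sg>0)];k=np.polyfit(q[:,0],q[:,1],1) if len(q)>5 else None;print("div",sg,len(q),np.median(q,0).round(1),k)
m=(abs(X[:,2])<5)&(X[:,0]>-105)&(X[:,0]<-15)&(abs(X[:,1])<130);e=X[m]
L=[[e[abs(e[:,0]-x)<3][:,1].min(),e[abs(e[:,0]-x)<3][:,1].max()] for x in range(-100,-15,8)];print("panel edges",np.mean(L,0).round(1))
m=(abs(X[:,2])<5)&(X[:,0]>20)&(X[:,0]<110)&(abs(X[:,1])<45);e=X[m];print("bay floor lat",np.percentile(e[:,1],[1,99]).round(1),"z",np.median(e[:,2]).round(1))
e=np.array([np.cos(-.148),np.sin(-.148),0]); c=np.array([496.8,-333.7,0])
for f in(1,-1): print("grasp",f,kinematics.ik(c+7*ez,tool(0,f,e=e)))
for f in(1,-1): print("panel",f,kinematics.ik(B(-55,0,49),tool(0,f,e=ey)),kinematics.ik(B(-55,0,49),tool(0,f)))
for f in(1,-1): print("push",f,kinematics.ik(B(30,0,49),tool(0,f,e=ey)))
E
```

```text
div 1 123 [79.1 36.6 37.7] [ 0.04536351 38.43383323]
div -1 81 [ 76.5 -35.2  38.8] [-2.02367944e-03 -3.49036704e+01]
panel edges [-116.4  118.1]
bay floor lat [-44.2  34.9] z -0.3
grasp 1 [-0.21238742  0.62883557  0.95694479  1.84299381 -0.61006712  0.99588067
  0.8568887 ]
grasp -1 [-0.34602408  0.81415654  1.20911246  1.84770619 -0.85623019  1.12056669
 -2.1035562 ]
panel 1 [-1.06770671  0.42593718  1.07884356  1.99544123 -0.45236878  0.98481787
  1.72053145] [-1.03066225  0.39764425  1.02425948  1.99435949 -0.41164446  0.97348476
  0.11365981]
panel -1 [-1.09436647  0.45058487  1.12031497  1.99618069 -0.48623678  0.99536367
 -1.39130355] [ 0.74076624  0.47389539 -1.09035506  1.9155394   0.4859567   1.04810274
  2.49959563]
push 1 [-0.65773236  0.46576267  0.65886333  1.77961345 -0.33086487  1.00911662
  1.61521613]
push -1 [-1.0223302   0.81404812  1.28399062  1.79394184 -0.84085219  1.21053748
 -1.13679611]
```

```bash
python3 - <<'E'
from geo import *
def F(): s=status.state(); return s["time_s"].__round__(1),np.round(s["wrist_force"],1).tolist(),round(s["width"],1)
e=np.array([np.cos(-.148),np.sin(-.148),0]); c=np.array([496.8,-333.7,0]);T=tool(0,1,e=e);P=tool(0,1,e=ey)
robot.move_to(c+110*ez,T)
g=robot.servo_line(c+6.5*ez,v=120,guard=10);print(g,F(),status.state()["position"].round(1))
if g: robot.servo_line(c+80*ez)
else:
    eoat.close_gripper(20);print(F())
    robot.servo_line(c+130*ez,v=200);print(F())
    robot.move_to(B(-55,0,140),P)
    robot.servo_line(B(-55,0,60),v=200)
    g=robot.servo_line(B(-55,0,46.5),v=30,guard=3);print(g,F(),status.state()["position"].round(1))
E
```

```text
False (18.8, [0.3, 0.1, 0.6], 87.3) [ 497.2 -334.1    7.2]
(19.5, [-0.2, -0.4, 1.3], 58.1)
(20.2, [-0.1, 0.7, -0.7], 57.4)
True (22.6, [0.6, 0.6, 2.8], 57.7) [524.2  46.7  48.1]
```

```bash
python3 - <<'E'
from geo import *
def F(): s=status.state(); return s["time_s"].__round__(1),np.round(s["wrist_force"],1).tolist(),round(s["width"],1)
eoat.release()
robot.servo_line(B(-55,0,140),v=250);robot.servo_line(B(-80,-130,200),v=300);print(F())
ims={}
for n in("scene","top"):
    p,d=snapshot(n);cv2.imwrite(f"pics/{n}4.png",p);np.save(f"pics/{n}4.npy",d)
    hs=cv2.cvtColor(p,cv2.COLOR_BGR2HSV);m=cv2.inRange(hs,(100,140,40),(125,255,255));K,R,t=cam(n);u=K@(R@B(-55,0,70)+t);u=(u[:2]/u[2]).astype(int)
    w=np.zeros_like(m);w[u[1]-25:u[1]+25,u[0]-25:u[0]+25]=255;m=cv2.morphologyEx(m&w,cv2.MORPH_CLOSE,np.ones((13,13)))
    cs=cv2.findContours(m,cv2.RETR_EXTERNAL,cv2.CHAIN_APPROX_NONE)[0]
    if cs:
        c=max(cs,key=cv2.contourArea);r=cv2.minAreaRect(onplane(n,c[:,0],70)[:,:2].astype(np.float32));w0=np.r_[r[0],70]-B(0,0,0);print(n,u,"bin xy",(w0@ex).round(1),(w0@ey).round(1),np.round(r[1],1),r[2])
    cv2.imwrite(f"pics/{n}4c.png",cv2.resize(p[u[1]-75:u[1]+75,u[0]-100:u[0]+100],(400,300)))
cv2.imwrite("pics/c4.png",np.hstack([cv2.imread(f"pics/{n}4c.png") for n in("scene","top")]))
# divider measure in scene & top
for n in("scene","top"):
    P=cloud(n,np.load(f"pics/{n}4.npy")).reshape(-1,3)-H; X=np.c_[P@ex,P@ey,P@ez]
    m=(X[:,2]>33)&(X[:,2]<46)&(X[:,0]>25)&(X[:,0]<115)&(abs(X[:,1])<50)
    print(n,[np.median(X[m&(X[:,1]*s>0)],0).round(1) for s in(1,-1)],[(m&(X[:,1]*s>0)).sum() for s in (1,-1)])
E
```

```text
(24.6, [0.4, 1.2, -0.7], 86.9)
scene [281 211] bin xy -55.2 -3.7 [56.3 40.3] 86.07976531982422
scene [array([107.1,  36.1,  37.4]), array([ 75.2, -36.2,  38.8])] [np.int64(14), np.int64(87)]
top [array([78.4, 35.8, 38.8]), array([ 74.9, -35.2,  39. ])] [np.int64(97), np.int64(85)]
```

View pics/c4.png

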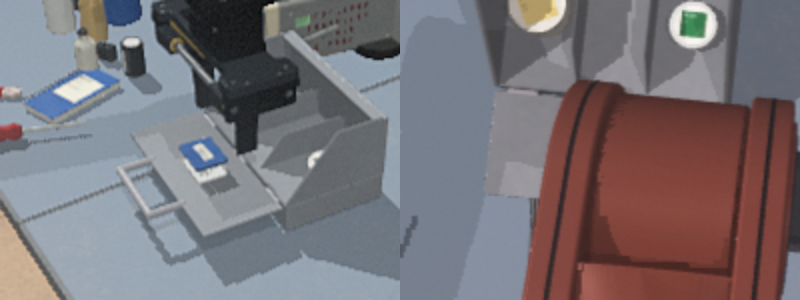

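The crop shows the box standing flat on the level panel (scene crop 205,155). In the top view the arm hides it, so I move aside and measure it there.

```bash
python3 - <<'E'
from geo import *
robot.move_to([470,-150,220],tool(0))
n="top";p,d=snapshot(n);cv2.imwrite("pics/t5.png",p)
hs=cv2.cvtColor(p,cv2.COLOR_BGR2HSV);m=cv2.inRange(hs,(100,140,40),(125,255,255));K,R,t=cam(n);u=K@(R@B(-55,0,70)+t);u=(u[:2]/u[2]).astype(int)
w=np.zeros_like(m);w[u[1]-25:u[1]+25,u[0]-25:u[0]+25]=255;m=cv2.morphologyEx(m&w,cv2.MORPH_CLOSE,np.ones((13,13)))
c=max(cv2.findContours(m,cv2.RETR_EXTERNAL,cv2.CHAIN_APPROX_NONE)[0],key=cv2.contourArea);uv=c[:,0]
r=cv2.minAreaRect(onplane(n,uv,70)[:,:2].astype(np.float32));w0=np.r_[r[0],70]-B(0,0,0);print("bin xy",(w0@ex).round(1),(w0@ey).round(1),np.round(r[1],1),r[2])
X=(cloud(n,d).reshape(-1,3)-H)@np.c_[ex,ey,ez];q=X[cv2.erode(m,np.ones((3,3))).ravel()>0];print("cloud",np.median(q,0).round(1),((np.percentile(q,1,axis=0)+np.percentile(q,99,axis=0))/2).round(1))
m=(X[:,2]>33)&(X[:,2]<46)&(X[:,0]>25)&(X[:,0]<115)&(abs(X[:,1])<50)
print([np.median(X[m&(X[:,1]*s>0)],0).round(1) for s in(1,-1)],status.state()["time_s"])
E
```

```text
bin xy -54.6 -0.1 [55.3 41.7] 84.67413330078125
cloud [-54.5  -0.1  24.9] [-54.5  -0.2  25.3]
[array([75.9, 35.7, 38.9]), array([ 75.1, -35.3,  39.1])] 26.0417
```

```bash
python3 - <<'E'
from geo import *
def F(): s=status.state(); return s["time_s"].__round__(1),np.round(s["wrist_force"],1).tolist(),round(s["width"],1)
T=tool(0);X0=22
robot.move_to(B(-54.6,0,130),T)
g=robot.servo_line(B(-54.6,0,49),v=120,guard=8);print(g,F())
eoat.close_gripper(20);print(F())
if not g and 40<status.state()["width"]<48:
    robot.servo_line(B(-54.6,.2,105),v=150)
    robot.servo_line(B(X0,.2,105),v=150)
    print(robot.servo_line(B(X0,.2,56),v=100,guard=8),F())
    print(robot.servo_line(B(X0,.2,46),v=25,guard=3),F(),status.state()["position"].round(1))
E
```

```text
False (27.8, [0.8, 0.9, -0.1], 87.2)
(28.6, [0.4, 0.1, -0.3], 43.4)
False (30.4, [0.4, -0.2, 0.6], 43.7)
True (30.7, [1.0, -0.7, 3.3], 43.6) [601.   40.1  48.7]
```

```bash
python3 - <<'E'
from geo import *
def F(): s=status.state(); return s["time_s"].__round__(1),np.round(s["wrist_force"],1).tolist(),round(s["width"],1)
eoat.release()
robot.servo_line(B(22,.2,140),v=250)
P=tool(0,1,e=ey)
robot.move_to(B(-35,0,140),P);eoat.close_gripper(15)
robot.servo_line(B(-35,0.2,49.5),v=200,guard=8)
print(F());g=robot.servo_line(B(27,0.2,49.5),v=80,guard=12);print(g,F(),((status.state()["position"]-B(0,0,0))@ex).round(1))
robot.servo_line(B(5,0.2,49.5),v=150);robot.servo_line(B(5,0.2,150),v=250);eoat.release()
robot.move_to([470,-150,220],tool(0))
n="top";p,d=snapshot(n);cv2.imwrite("pics/t6.png",p);ps,_=snapshot("scene");cv2.imwrite("pics/s6.png",ps)
hs=cv2.cvtColor(p,cv2.COLOR_BGR2HSV);m=cv2.inRange(hs,(100,140,40),(125,255,255));K,R,t=cam(n);u=K@(R@B(60,0,70)+t);u=(u[:2]/u[2]).astype(int)
w=np.zeros_like(m);w[u[1]-25:u[1]+25,u[0]-25:u[0]+25]=255;m=cv2.morphologyEx(m&w,cv2.MORPH_CLOSE,np.ones((13,13)))
c=max(cv2.findContours(m,cv2.RETR_EXTERNAL,cv2.CHAIN_APPROX_NONE)[0],key=cv2.contourArea)
r=cv2.minAreaRect(onplane(n,c[:,0],70)[:,:2].astype(np.float32));w0=np.r_[r[0],70]-B(0,0,0);print("bin xy",(w0@ex).round(1),(w0@ey).round(1),np.round(r[1],1),r[2])
X=(cloud(n,d).reshape(-1,3)-H)@np.c_[ex,ey,ez];q=X[cv2.erode(m,np.ones((3,3))).ravel()>0];print("cloud",np.median(q,0).round(1),np.percentile(q[:,2],[5,95]).round(1),F())
cv2.imwrite("pics/c6.png",cv2.resize(p[120:320,150:470],(800,500)))
E
```

```text
(35.5, [-1.3, -0.1, 8.1], 0.7)
False (36.5, [0.7, 0.9, 0.2], 0.3) 26.6
bin xy 61.0 0.3 [55.2 42.1] 85.13199615478516
cloud [61.  -0.1 25.3] [22.7 27.9] (40.2, [0.7, -0.1, 0.0], 87.0)
```

View pics/c6.png

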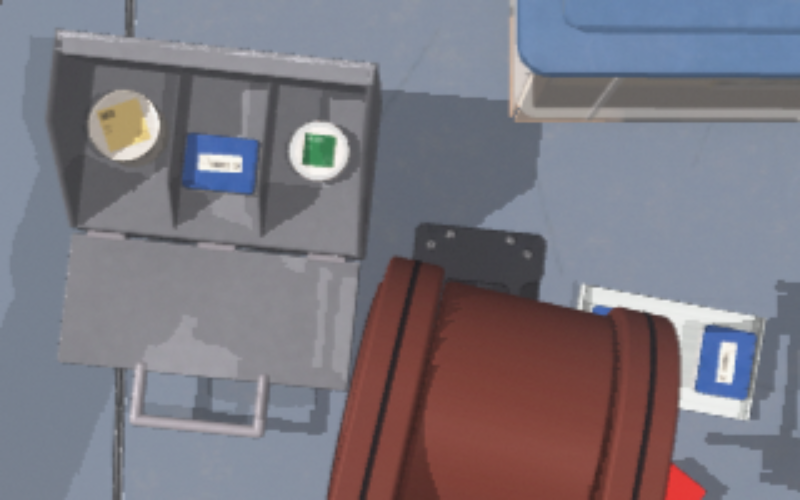

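The picture shows the box in the middle bay at (220,165), long side to the panel, and the right box still on the carrier at (728,362). Next I check reachability for gripping the bar with one finger in the 35 mm gap.

```bash
python3 - <<'E'
from geo import *
b=bar(2.27);print(b)
for th in(0,-5,-10,-15):
  for off in(-26,-23,-20):
    T=tool(np.radians(th));j=[kinematics.ik(b+off*T[:,1]+dz*ez+12*T[:,2],T) for dz in(0,80)];print(th,off,[None if k is None else k.round(2).tolist() for k in j])
for f in(1,-1):
  for y in(45,-45): print(f,y,[kinematics.ik(B(-127,y,dz),tool(0,f,e=ey)) is not None for dz in(30,110)])
E
```

```text
[429.06293633  54.1921605   41.83920589]
0 -26 [[-1.13, 0.04, 0.91, 2.27, -0.04, 0.85, -0.27], [-1.15, -0.17, 0.85, 2.19, 0.15, 1.07, -0.46]]
0 -23 [[-1.12, 0.05, 0.91, 2.26, -0.05, 0.85, -0.26], [-1.14, -0.16, 0.85, 2.19, 0.14, 1.06, -0.45]]
0 -20 [[-1.11, 0.06, 0.91, 2.26, -0.06, 0.85, -0.25], [-1.13, -0.15, 0.85, 2.18, 0.13, 1.06, -0.43]]
-5 -26 [[-1.06, 0.14, 0.89, 2.2, -0.16, 0.94, -0.15], [-1.09, -0.06, 0.86, 2.13, 0.02, 1.13, -0.32]]
-5 -23 [[-1.05, 0.15, 0.89, 2.2, -0.17, 0.94, -0.14], [-1.08, -0.05, 0.86, 2.12, 0.01, 1.13, -0.31]]
-5 -20 [[-1.04, 0.16, 0.89, 2.19, -0.18, 0.94, -0.13], [-1.08, -0.03, 0.86, 2.12, 0.0, 1.13, -0.3]]
-10 -26 [[-0.99, 0.23, 0.87, 2.14, -0.24, 1.04, -0.06], [-1.03, 0.05, 0.86, 2.06, -0.09, 1.21, -0.21]]
-10 -23 [[-0.98, 0.24, 0.87, 2.13, -0.25, 1.04, -0.05], [-1.02, 0.06, 0.86, 2.06, -0.1, 1.21, -0.2]]
-10 -20 [[-0.98, 0.25, 0.87, 2.12, -0.26, 1.05, -0.04], [-1.01, 0.07, 0.86, 2.05, -0.1, 1.21, -0.19]]
-15 -26 [[-0.92, 0.31, 0.85, 2.07, -0.3, 1.14, 0.01], [-0.96, 0.16, 0.85, 2.0, -0.17, 1.3, -0.12]]
-15 -23 [[-0.92, 0.32, 0.84, 2.06, -0.31, 1.15, 0.01], [-0.96, 0.17, 0.85, 2.0, -0.18, 1.3, -0.11]]
-15 -20 [[-0.91, 0.33, 0.84, 2.06, -0.31, 1.15, 0.02], [-0.95, 0.18, 0.85, 1.99, -0.18, 1.3, -0.1]]
1 45 [True, True]
1 -45 [True, True]
-1 45 [True, True]
-1 -45 [True, True]
```

```bash
python3 - <<'E'
from geo import *
def F(): s=status.state(); return s["time_s"].__round__(1),np.round(s["wrist_force"],1).tolist(),round(s["width"],1)
T=tool(0);b=bar(2.27);p0=b-24*ex
robot.move_to(p0+80*ez,T)
g=robot.servo_line(p0-13*ez,v=120,guard=8);print(g,F())
if not g:
    eoat.close_gripper(6);print(F())
    w=status.state()["width"];robot.servo_line(b-13*ez,v=60,guard=25);print(F())
    eoat.close_gripper(20);print(F(),status.state()["position"].round(1))
E
```

```text
False (42.1, [0.9, 0.7, 0.0], 87.1)
(42.9, [12.5, -2.4, -3.3], 49.6)
(43.5, [1.9, 1.4, -2.7], 9.9)
(43.7, [2.9, -0.4, -3.6], 9.5) [429.1  54.1  28.9]
```

```bash
python3 - <<'E'
from geo import *
def F(): s=status.state(); return s["time_s"].__round__(1),np.round(s["wrist_force"],1).tolist(),round(s["width"],1)
for q in np.linspace(2.27,0.05,12)[1:]:
    robot.servo_line(bar(q)-13*ez,v=150)
print(F())
for q in(0.0,-.03):
    g=robot.servo_line(bar(q)-13*ez,v=40,guard=15);print(q,g,F(),(status.state()["position"]-bar(0)+13*ez).round(1))
    if g: break
eoat.release();print(F())
robot.servo_line(bar(0)+80*ez,v=250)
robot.move_to([470,-150,260],tool(0))
for n in("scene","top"):
    p,d=snapshot(n);cv2.imwrite(f"pics/{n}7.png",p);np.save(f"pics/{n}7.npy",d)
from fit import plane
for n in("scene","top"):
    C=cloud(n,np.load(f"pics/{n}7.npy"));X=(C.reshape(-1,3)-H)@np.c_[ex,ey,ez];m=(X[:,0]>-10)&(X[:,0]<75)&(abs(X[:,1])<118)&(X[:,2]>10)&(X[:,2]<90)
    nn,c,i=plane(X[m],ok=lambda n:.5<abs(n[2])<.85);print(n,"lean",np.degrees(np.arcsin(nn[2])).round(2),i.sum())
print(F())
E
```

```text
(47.5, [1.2, 2.1, -2.3], 9.2)
0.0 False (47.9, [-0.3, 1.9, -2.9], 9.1) [-0.3  0.3 -0.3]
-0.03 True (48.1, [-3.2, 1.4, 7.6], 9.7) [-0.1 -0.  -2.4]
(49.5, [-0.2, -0.4, 1.4], 87.1)
scene lean 40.18 2299
top lean 40.13 4778
(51.2, [-0.0, -0.2, -0.3], 87.0)
```

```bash
python3 - <<'E'
import cv2,numpy as np
a=cv2.imread("pics/scene7.png")[130:390,260:420];b=cv2.imread("pics/top7.png")[110:330,150:470]
cv2.imwrite("pics/c7.png",np.hstack([cv2.resize(a,(280,455)),cv2.resize(b,(520,455))]))
E
```

```text
(no output)
```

View pics/c7.png

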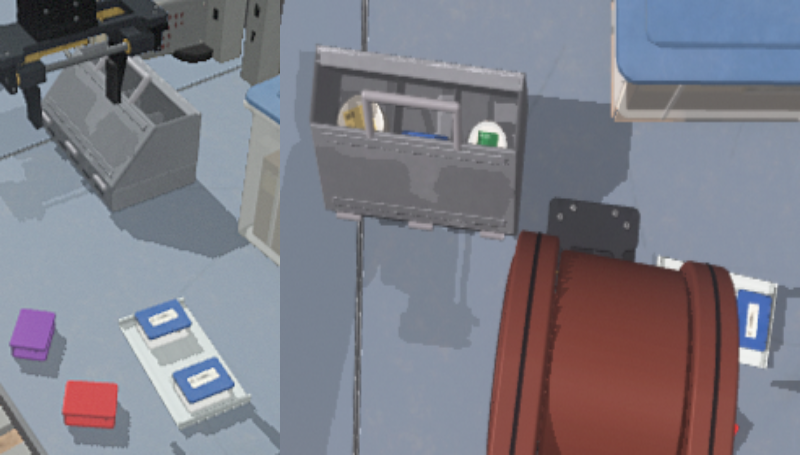

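The panel is shut (top crop 420,170). The box is visible in the bay at (425,135), and the two neighbours stand on the carrier at (163,320) and (203,380). The robot is touching nothing, so I hand in.

```bash
python3 -c "
from plant import robot
print(robot.job_done())"
```

```text
the job is handed in; nothing more can be done
None
```

I handed the job in at about 51 s: the middle box stands flat in the middle bay with its long side to the panel (set down at the front, then slid back to 61 mm behind the hinge), the front panel is shut against its stop, and the two neighbours are still on the carrier.

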